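Hang the work light on the swinging drop hook

TASK

Hang the cordless work light by its wire bail on the hook swinging over the bench. First still the hook with the bail's bar: lay it on the robot's side of the shank above the mouth, press the hook gently but firmly back against its rubber stop and hold it for a second, then slide the bar down the shank past the spring tongue until it is fully home in the bottom of the hook. Lead it back to plumb and let go, so that the light hangs level and nearly still; be gentle with the hook and leave the other things where they are.

Things in the scene. Friction and masses are not known exactly. Their poses are not given: they have to be found in the camera images.
- lamp: Cordless work light: black bar-shaped body 34 x 250 x 40 mm (x, y, z), 0.15 to 0.25 kg, on the table with its wire bail up. Origin at the body's centre, 20 mm above its underside; y along the body, z up. The bail stands over its middle: grip across the 34 mm width about 95 mm from the middle (its +y end, to the robot's left) to stay clear of the hook. It may shift a little in the grip.
- lamp_bail (a point): Middle of the bail's bar: 5 mm round steel bar along the light's y, 60 mm long between its two rigid legs, its axis 105 mm above the centre of the body (85 mm above the body's top face). Balance point: the light hangs level when hung from here.
- hook_seat (a point): Steel snap hook of 8 mm round bar, swinging from the start by 0.05 to 0.23 rad either way (period about 1.2 s); it does not settle by itself. This point: axis of the bail's bar when fully home in the bottom of the hook, 384.5 mm straight below the pivot. Axes of the hook: y the fixed level swing axis, z up to the pivot, x away from the robot; the mouth faces -x. Never load it with 18 N; 4 to 8 N is a firm press.
- hook_shank (a point): Point on the axis of the straight shank, 13 mm in x and 54.5 mm in z from hook_seat (the shank runs from z = +7 to +325 mm of it). Good place to lay the bar, whose axis is then 6.5 mm nearer the robot. Swinging the free hook takes under 1 N here. The hook ends 10.5 mm below hook_seat; its nose stands at x = -13 mm, its top at z = +26.5 mm.
- hook_tongue (a point): Middle of the spring tongue, 3.6 mm thick, that closes the mouth 24 mm above hook_seat. It pivots at the nose, its free end meets the shank, and it yields only downwards into the hook: pushing the bar down beside the shank takes 1 N at first, 3 to 4 N at last over some 14 mm; ease the press on the shank meanwhile (the bar wedges between them); then it springs back above the bar.
- plumb (a point): Fixed point of the hook's stand: straight below its pivot, where hook_seat hangs once loaded (empty, the hook rests 0.035 rad towards the robot). Same axes, not swinging. A rubber stop at the pivot ends the swing away from the robot (+x) at 0.27 rad from plumb, give or take 0.07 rad that differs each time and is not measured: feel for it; there the shank resists by 3 to 4 N per mm. The stand's arm runs 418 mm above this point to a 30 mm square post 270 mm beyond.
- keypad: Black keypad terminal 170 x 80 x 33 mm lying flat; bystander. Origin under its middle.
- screwbin: Grey open divided tray 100 x 140 x 45 mm; bystander. Origin under its middle.

How it is judged (in metres and radians):
On the way, in this order (a step that is already met when the one before it is completed fails the run):
1. the bar of the bail lies on the shank above the mouth and presses the hook against its stop with at least 2.5 N, the hook still (under 0.2 rad/s), for 0.4 s (contact force between lamp and hook above 2.5 N and angular speed of hook below 0.2 rad/s and z of lamp_bail in the frame of hook_seat between 0.031 and 0.12 m and x of lamp_bail in the frame of hook_seat between -0.004 and 0.013 m and y of lamp_bail in the frame of hook_seat between -0.03 and 0.03 m), for 0.4 s.
2. the bail's bar is home in the bottom of the hook, under the tongue (x of lamp_bail in the frame of hook_seat between -0.012 and 0.012 m and z of lamp_bail in the frame of hook_seat between -0.006 and 0.008 m and y of lamp_bail in the frame of hook_seat between -0.022 and 0.022 m), for 0.2 s.
At the end, for the whole second after the job is handed in: The light hangs from the hook, the bail's bar home in the bottom of the hook (within 12 mm fore and aft, 8 mm in height, and within 22 mm of the bar's middle), the hook carrying it; it is let go, within 0.2 rad of level, and nearly still (light under 0.15 m/s, hook under 0.5 rad/s) (all of step 2 and contact force between lamp and hook above 0.8 N and contact force between lamp and the arm below 0.1 N and contact force between lamp and the fingers below 0.1 N and angle between lamp's own z axis and vertical below 0.2 rad and linear speed of lamp below 0.15 m/s and angular speed of hook below 0.5 rad/s); the robot touches nothing.
It fails at once if a force of more than 18 N on the hook (contact force between hook and anything else above 18 N).
It fails at once if another thing on the bench is pushed more than 30 mm from its place (distance of any of spray, printer, keypad, scanner, driver, screwbin, meter from where it was at the start of the episode above 0.03 m).
It also fails if it takes over 72 s, if anything falls off the work surface, if the arm or the gripper's body presses on something with over 40 N, if the wrist force passes 120 N, or if a joint passes its speed limit or range.

ROBOT

A 6-joint arm with a two-finger parallel gripper is mounted at the origin on the work surface. World frame = base frame: x ahead of the robot, y to its left, z up, the work surface at z = 0. Lengths are in mm, angles in rad, forces in N, time in s.
With the tool pointing down it reaches from about 250 to 850 mm from the base axis. Payload 12.5 kg.
Tool frame: the origin (TCP) lies where the fingers leave the gripper's body, on its centre line; the fingertips stand 84 mm ahead of it and the grasp point (between the pads) lies 65 mm ahead of it; z points along the fingers, x is the direction in which the jaws open and shut, and the axes are right-handed (so a half turn about z gives the same grasp; the last joint's range is limited). The gripper opens to 93 mm and grips with 3 to 60 N. Pads are 15 mm wide; open, the fingers measure 128 mm over their backs; the gripper's body (75 mm by 188 mm) begins 65 mm behind the grasp point.
Start: joints at [1.034, 0.351, 1.652, -0, 1.139, -0.085], TCP at [240.09, 494.815, 302.733] pointing down, gripper open.
Joint ranges: [-2.75, 2.75], [-0.79, 2.1], [0.01, 2.65], [-1.57, 4.71], [0.07, 3.14], [-2.87, 2.87]. Speed limits (rad/s): [2.22, 2.22, 2.79, 3.14, 3.14, 3.14].

INTERFACE

Orientations are given as a unit quaternion [x, y, z, w].
In Python, from workcell import env gives the robot as it stands. Calls block until the motion is done:
- env.movep(position, orientation): joint-space move of the TCP to a pose.
- env.servo_line(position, rot=None, feed=150, force_limit=None): straight line of the TCP; rot=None keeps the orientation; feed is the mean speed in mm/s. With force_limit (N) it stops when the force on the tool has changed by that much, and returns True; else False.
- env.movej(angles): joint-space move.
- env.grip(opening, effort=None): finger opening in mm; effort is the grip in N (None keeps the last); returns when the fingers have stopped.
- env.sleep(seconds).
- env.ik(position, orientation): joint angles nearest the present ones, or None.
- env.get_image(name): name is "scene" or "side" or "wrist"; returns a dict with "frame" (400x640x3 uint8, blue, green, red), "vfov" (degrees; the focal length in pixels is half the picture's height over the tangent of half this angle, whatever the lens; pixels are square), "cx", "cy" (the principal point, pixels), "eye" and "rotation" of the camera in the world. Camera axes: x right, y down, z forward; pixel columns grow to the right and rows downward; lengths in mm; the calibration is good to about 2 mm. A picture is of the moment at which its call begins. There is no depth.
A pose or a line that the arm cannot do raises env.PlanningError and nothing moves.
- env.hand_in(): hands the job in, once; it reports no verdict.
Readings, each from a call of its own:
- env.read_t(): time.
- env.read_joint_positions(): joint angles.
- env.read_joint_velocities(): joint speeds.
- env.read_effort(): joint torques, N m.
- env.read_eef_pos(): TCP position.
- env.read_eef_rot(): TCP orientation.
- env.read_contact_force(): force on the tool from outside, world axes, zero at the start.
- env.read_ft_torque(): the same for the moment, N m.
- env.read_width(): finger opening in mm.
Only numpy, scipy, OpenCV 4.12 (cv2) and the standard library are available. Lean on these libraries where they do the work, as an engineer would, in place of code of your own. Each camera call takes 0.05 s, during which the arm holds its last target. There are 200 camera calls.

## Working session

There is one attempt and no reset: what is moved stays moved. The work goes in short steps, each a Python script; the robot and the scene stay as the last script left them, time stands still between calls to the robot, and variables do not carry over. Pictures are saved under pics/ and viewed, about 8 in all and at most 12, crops included, and the job is handed in when it is done.

```bash
mkdir -p pics; ls; python3 - <<'E'
from workcell import env
import cv2,numpy as np
for n in ("scene","side"):
    d=env.get_image(n); cv2.imwrite(f"pics/{n}0.png",d["frame"]); print(n,d["vfov"],d["cx"],d["cy"],np.round(d["eye"],1),np.round(d["rotation"],4).tolist())
print(env.read_t(),env.read_eef_pos(),env.read_eef_rot(),env.read_contact_force())
E
```

```text
pics
scene 55.36565256028565 324.04429046154024 204.69538436188301 [1185.6 -107.9  707.2] [0.6662, 0.599, -0.3051, -0.323]
side 43.14756502808837 326.4031902560744 191.2224332333206 [ 371.6 -978.6  925.6] [0.8985, -0.0557, 0.035, -0.4341]
0.1 [239.9933009  494.65236437 302.25648575] [ 8.47520797e-01  5.30761949e-01 -4.44438789e-04  2.33426881e-04] [-0.84354298 -1.05625431 -0.18870318]
```

View pics/scene0.png

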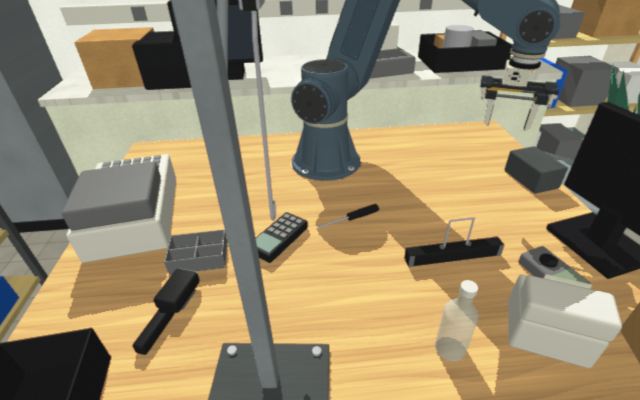

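View pics/side0.png

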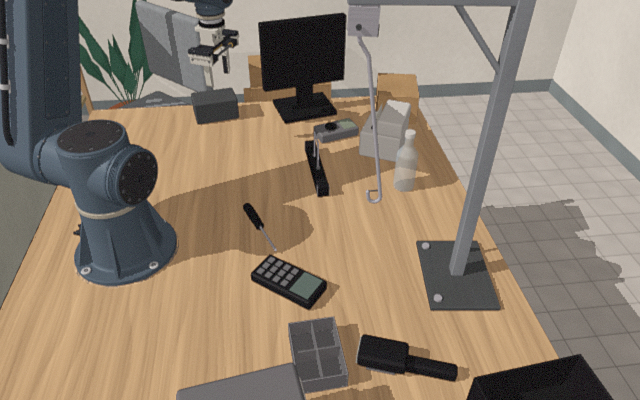

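Scene shows the lamp body from about (406,255) to (502,245), the bail top at about (448–474,220), and the hook bottom at (273,216). Side shows the lamp at (316,168), the hook bottom at (374,198) and the pivot bracket at (363,20). Next I'll take a time sequence to find the hook.

```bash
cat >h.py <<'E'
import numpy as np,cv2
from scipy.spatial.transform import Rotation as R
def cam(d):
    f=200/np.tan(np.radians(d["vfov"])/2)
    return dict(f=f,c=np.array([d["cx"],d["cy"]]),e=np.array(d["eye"]),R=R.from_quat(d["rotation"]).as_matrix())
def ray(c,p):
    v=c["R"]@np.r_[(np.array(p,float)-c["c"])/c["f"],1]; return v/np.linalg.norm(v)
def proj(c,X):
    q=(np.atleast_2d(X)-c["e"])@c["R"]; return q[:,:2]/q[:,2:]*c["f"]+c["c"]
def onz(c,p,z):
    v=ray(c,p); return c["e"]+v*(z-c["e"][2])/v[2]
def tri(c1,p1,c2,p2):
    a,b=ray(c1,p1),ray(c2,p2); s=np.linalg.lstsq(np.c_[a,-b],c2["e"]-c1["e"],rcond=None)[0]
    A,B=c1["e"]+a*s[0],c2["e"]+b*s[1]; return (A+B)/2,np.linalg.norm(A-B)
E
python3 - <<'E'
from workcell import env
from h import *
import pickle
S=[]
for i in range(14):
    for n in ("side","scene"):
        t=env.read_t(); d=env.get_image(n); S.append((n,t,d))
pickle.dump(S,open("seq.pkl","wb"))
cs,cc=cam(S[0][2]),cam(S[1][2])
print("lamp",tri(cs,(316,168),cc,(454,250)), onz(cc,(407,262),0),onz(cc,(502,252),0))
print("base post",onz(cs,(458,274),0))
print("pivot bracket")
ims={n:np.array([d["frame"] for m,_,d in S if m==n]) for n in("side","scene")}
a=ims["side"]; b=ims["scene"]
# min/max composites, zoomed
def z(im,x0,y0,w,h,k): return cv2.resize(im[y0:y0+h,x0:x0+w],None,fx=k,fy=k,interpolation=cv2.INTER_CUBIC)
cv2.imwrite("pics/m.png",np.hstack([z(a[0],320,0,110,220,2.7),z(a.max(0)-a.min(0),320,0,110,220,2.7)[:, :],z(b[0],235,0,60,230,2.58)[:594]]))
for n,t,d in S[::2]: print(round(t,2),end=" ")
cv2.imwrite("pics/lamp.png",np.hstack([z(a[0],290,120,60,90,6.6),z(b[0],395,205,120,75,6)[:450] if 0 else cv2.resize(z(b[0],395,205,120,75,3.3),(396,594))]))
E
```

```text
lamp (array([516.78825194, 275.01470348,  19.25375278]), np.float64(4.198120884884364)) [523.9554461  154.26967027   0.        ] [517.23828536 408.02260852   0.        ]
base post [ 816.02552691 -182.25607601    0.        ]
pivot bracketTraceback (most recent call last):
  File "<stdin>", line 17, in <module>
    return _nx.concatenate(arrs, 1, dtype=dtype, casting=casting)
           ~~~~~~~~~~~~~~~^^^^^^^^^^^^^^^^^^^^^^^^^^^^^^^^^^^^^^^
ValueError: all the input array dimensions except for the concatenation axis must match exactly, but along dimension 0, the array at index 0 has size 594 and the array at index 2 has size 593
```

```bash
python3 - <<'E'
from h import *
import pickle
S=pickle.load(open("seq.pkl","rb"))
ims={n:np.array([d["frame"] for m,_,d in S if m==n]) for n in("side","scene")}
a=ims["side"]; b=ims["scene"]
def z(im,x0,y0,w,h,W,H): return cv2.resize(im[y0:y0+h,x0:x0+w],(W,H),interpolation=cv2.INTER_CUBIC)
cv2.imwrite("pics/m.png",np.hstack([z(a[0],320,0,110,220,297,594),z(a.max(0)-a.min(0),320,0,110,220,297,594),z(b.max(0)-b.min(0),225,0,75,230,194,594)]))
print([round(t,2) for n,t,d in S])
E
```

```text
[0.1, 0.15, 0.2, 0.25, 0.3, 0.35, 0.4, 0.45, 0.5, 0.55, 0.6, 0.65, 0.7, 0.75, 0.8, 0.85, 0.9, 0.95, 1.0, 1.05, 1.1, 1.15, 1.2, 1.25, 1.3, 1.35, 1.4, 1.45]
```

View pics/m.png

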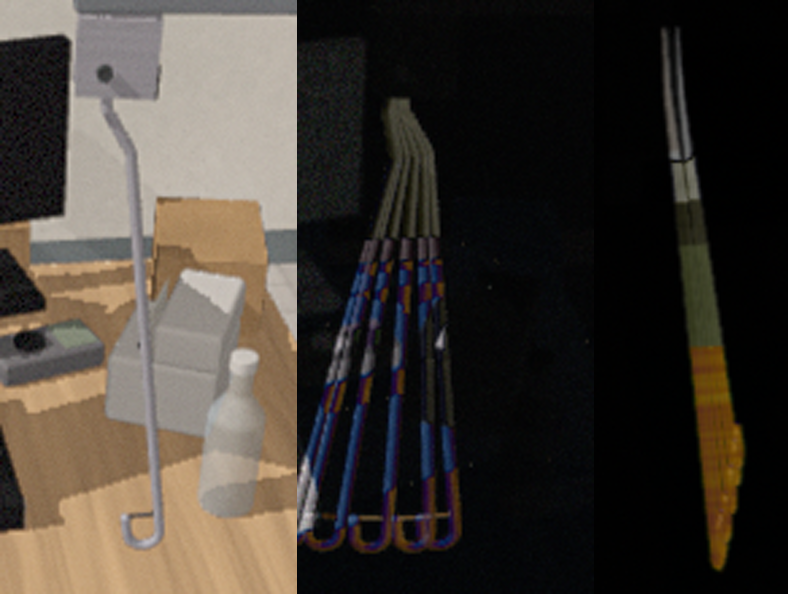

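Side (left crop) shows the hook bottom at about (372,202) and the pivot dot at about (359,27). The diffs show clean swinging hook masks in both views, so I'll fit the pendulum.

```bash
cat >fit.py <<'E'
from h import *
import pickle
from scipy.optimize import least_squares
S=pickle.load(open("seq.pkl","rb"))
C={n:cam(d) for n,_,d in S[:2]}
obs=[]
for n in C:
    F=[(t,d["frame"].astype(int)) for m,t,d in S if m==n]
    med=np.median([f for _,f in F],0)
    x0,x1,y0,y1=(310,400,150,215) if n=="side" else (235,292,60,230)
    for t,f in F:
        m=(np.abs(f-med).max(2)>28).astype(np.uint8); r=np.zeros_like(m); r[y0:y1,x0:x1]=m[y0:y1,x0:x1]
        k,lab,st,_=cv2.connectedComponentsWithStats(r,connectivity=8)
        if k<2: continue
        i=1+np.argmax(st[1:,4]); ys,xs=np.nonzero(lab==i)
        if ys.max()<180: continue
        b=ys.max(); obs.append((n,t,xs[ys>=b-1].mean(),b+.5,st[i,4]))
def model(p):
    P,yaw,A,w,ph=p[:3],p[3],p[4],p[5],p[6]
    ex=np.array([np.cos(yaw),np.sin(yaw),0]); r=[]
    for n,t,u,v,_ in obs:
        a=-.035+A*np.sin(w*t+ph); X=P+395*(np.sin(a)*ex-np.cos(a)*np.array([0,0,1]))
        r+=list(proj(C[n],X)[0]-[u,v])
    return np.r_[r,(yaw)*20]
best=min((least_squares(model,[546,-50,560,0,A,5.236,ph],loss="soft_l1",x_scale=[10,10,10,.1,.1,.1,1]) for A in(.15,) for ph in np.arange(0,6.3,1)),key=lambda s:s.cost)
print(best.cost,np.round(best.x,3),len(obs))
r=model(best.x)[:-1].reshape(-1,2)
for o,q in zip(obs,r): print(o[0],round(o[1],2),np.round(o[2:],1),np.round(q,1))
P=best.x[:3]; print("pivot proj side",proj(C["side"],P),"post",P+[270,0,-P[2]])
E
python3 fit.py
```

```text
16.39163320440486 [ 5.39155e+02 -1.55081e+02  6.18165e+02 -1.15000e-01 -1.69000e-01
  5.70600e+00  4.41400e+00] 28
side 0.1 [371.8 203.5 260. ] [0.3 0.9]
side 0.2 [362.5 204.5 260. ] [0.5 0.6]
side 0.3 [346.8 204.5 291. ] [0.4 1. ]
side 0.4 [329.3 203.5 297. ] [0.7 1.2]
side 0.5 [315.9 202.5 296. ] [0.9 0.8]
side 0.6 [312.1 201.5 248. ] [-0.4  1. ]
side 0.7 [315.4 202.5 294. ] [0.8 0.7]
side 0.8 [328.8 203.5 295. ] [0.3 1.2]
side 0.9 [345.8 204.5 296. ] [0.4 1. ]
side 1.0 [361.4 204.5 263. ] [0.8 0.6]
side 1.1 [370.8 203.5 260. ] [1.  0.9]
side 1.2 [371.6 203.5 260. ] [0.6 0.9]
side 1.3 [362.5 204.5 268. ] [0.6 0.6]
side 1.4 [346.8 204.5 289. ] [0.6 1. ]
scene 0.15 [273.5 218.5 533. ] [ 0.6 -1.8]
scene 0.25 [275.5 210.5 405. ] [ 0.4 -1.5]
scene 0.35 [277.4 199.5 391. ] [ 0.5 -1.3]
scene 0.45 [279.  188.5 495. ] [ 0.5 -0.7]
scene 0.55 [280.  181.5 733. ] [ 0.4 -0.2]
scene 0.65 [280.  181.5 731. ] [ 0.4 -0.4]
scene 0.75 [279.4 188.5 483. ] [ 0.2 -1.2]
scene 0.85 [277.7 198.5 439. ] [ 0.3 -0.9]
scene 0.95 [275.7 209.5 393. ] [ 0.3 -1.1]
scene 1.05 [273.5 217.5 524. ] [ 0.7 -1.1]
scene 1.15 [272.7 220.5 549. ] [ 0.7 -1.1]
scene 1.25 [273.2 217.5 527. ] [ 0.9 -0.7]
scene 1.35 [275.2 209.5 406. ] [ 0.6 -0.4]
scene 1.45 [277.5 199.5 393. ] [ 0.4 -1.1]
pivot proj side [[358.67660122  25.0577532 ]] post [ 809.15492263 -155.08141589    0.        ]
```

The fit gives the pivot at about (539,-155,618) and yaw at about -0.11. The post base agrees with a yaw of about -0.10. Next I go above the lamp's +y end for a wrist look.

```bash
cat >>h.py <<'E'
def down(yaw): # tool down, tool x along (cos yaw, sin yaw)
    c,s=np.cos(yaw),np.sin(yaw); return R.from_matrix(np.array([[c,s,0],[s,-c,0],[0,0,-1]])).as_quat()
E
python3 - <<'E'
from workcell import env
from h import *
for y in (0.02,np.pi+.02): print(env.ik([512,370,290],down(y)),env.ik([560,-60,200],down(y-.13)))
env.movep([512,370,290],down(0.02))
d=env.get_image("wrist"); cv2.imwrite("pics/w1.png",d["frame"]); import pickle; pickle.dump(d,open("w1.pkl","wb"))
print(env.read_t(),env.read_joint_positions(),d["eye"],d["rotation"])
E
```

```text
[ 5.52092611e-01  5.11463907e-01  1.43932492e+00 -4.44089210e-16
  1.19080383e+00  5.32092611e-01] [-1.89392933e-01  4.99564943e-01  1.70785003e+00 -4.44089210e-16
  9.34177679e-01 -7.93929335e-02]
[ 5.52092611e-01  5.11463907e-01  1.43932492e+00 -4.44089210e-16
  1.19080383e+00 -2.60950004e+00] None
2.7 [5.54076516e-01 5.10853671e-01 1.43988457e+00 2.32855055e-04
 1.19081560e+00 5.31343161e-01] [508.37044979 451.85464236 373.09623603] [0.98913012 0.01106856 0.00167427 0.14661616]
```

View pics/w1.png

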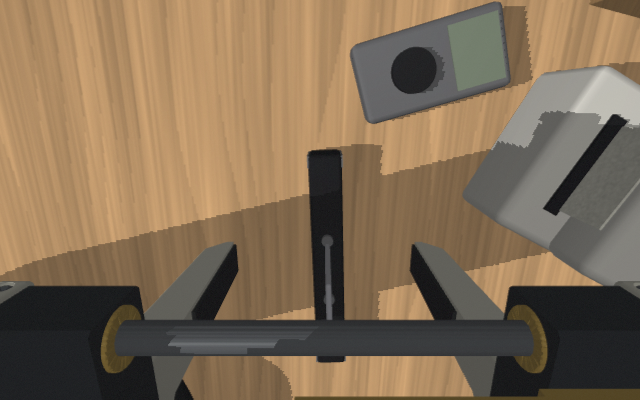

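Wrist shows the lamp bar running from its top end (309–341,151) to about (317–344,361), with the bail legs at (327,241) and (329,299).

```bash
python3 - <<'E'
from h import *
import pickle
d=pickle.load(open("w1.pkl","rb")); c=cam(d)
for p in [(308.5,156),(341,156),(316.5,318),(344.5,318),(318,361),(344,361),(325,151)]: print(p,onz(c,p,40).round(1))
for p in [(327,241),(329,299)]: print(p,onz(c,p,145).round(1), onz(c,p,40).round(1))
E
```

```text
(308.5, 156) [494.7 398.5  40. ]
(341, 156) [526.6 399.2  40. ]
(316.5, 318) [505.5 213.1  40. ]
(344.5, 318) [537.5 213.8  40. ]
(318, 361) [508.3 153.4  40. ]
(344, 361) [539.3 154.1  40. ]
(325, 151) [510.8 403.7  40. ]
(327, 241) [513.  353.7 145. ] [515.1 308.5  40. ]
(329, 299) [515.7 305.5 145. ] [519.1 238.2  40. ]
```

```bash
cat >>h.py <<'E'
P=np.array([539.2,-155.1,618.2]); YAW=-0.11
EX=np.array([np.cos(YAW),np.sin(YAW),0]); EY=np.array([-np.sin(YAW),np.cos(YAW),0]); EZ=np.array([0,0,1.])
OFF=np.array([0,-95,38.]) # bail rel. TCP in hook axes
def tcp(x,depth): # TCP so that the bar is at x (hook axes) and depth below pivot
    return P+EX*(x-OFF[0])-EY*OFF[1]-EZ*(depth+OFF[2])
E
python3 - <<'E'
from workcell import env
from h import *
q=down(.054)
g=np.array([512,372.,87])
env.grip(93,60)
env.movep(g+[0,0,80],q); env.servo_line(g,feed=100)
f0=env.read_contact_force()
env.grip(30,60); print("w",env.read_width(),f0,env.read_contact_force())
env.servo_line(g+[0,0,200],feed=150); env.sleep(.3)
print(env.read_contact_force()-f0,env.read_ft_torque())
env.movep(tcp(-170,322),down(YAW)); 
env.servo_line(tcp(-120,322),feed=80); env.sleep(.3)
print(env.read_t(),env.read_eef_pos(),tcp(-120,322),env.read_contact_force())
import pickle
for n in("side","scene"):
    d=env.get_image(n); pickle.dump(d,open(n+"1.pkl","wb")); cv2.imwrite(f"pics/{n}1.png",d["frame"])
    b=tcp(-120,322)+EX*OFF[0]+EY*OFF[1]+EZ*OFF[2]
    print(n,proj(cam(d),[b-30*EY,b,b+30*EY]).round(1).tolist())
a,b=cv2.imread("pics/side1.png"),cv2.imread("pics/scene1.png")
cv2.imwrite("pics/p1.png",np.hstack([cv2.resize(a[80:280,200:400],(400,400),interpolation=2),cv2.resize(b[60:260,210:410],(400,400),interpolation=2)]))
E
```

```text
w 33.40979096623636 [ 0.06530692  0.22463576 -0.09164253] [-0.04435821  0.05185454 -0.73592015]
[-0.60707551 -1.04707805 -2.08457039] [ 0.13485401  0.06266585 -0.00492216]
9.8417 [430.19972371 -47.48006603 258.29880144] [430.35420682 -47.50077459 258.2       ] [-0.76273042 -0.41136956 -1.2903498 ]
side [[291.8, 187.5], [292.3, 178.5], [292.8, 170.0]]
scene [[266.3, 146.5], [279.6, 146.4], [293.0, 146.2]]
```

View pics/p1.png

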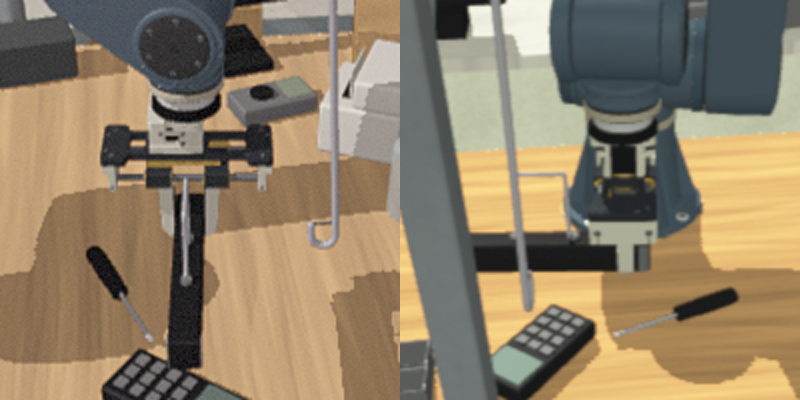

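Both views put the bar within 1 px of prediction (side about (292,178), scene right end at (293,146)), and it is level. Next: fit the hook phase and follow its swing away to the stop.

```bash
cat >app.py <<'E'
from workcell import env
from h import *
t1=env.read_t(); env.servo_line(tcp(-95,322),feed=50); print("dur",env.read_t()-t1,"nominal .5")
env.sleep(.3); f0=env.read_contact_force()
F=[]
for i in range(26):
    t=env.read_t(); d=env.get_image("side"); F.append((t,d["frame"].astype(int)))
c=cam(d); med=np.median([f for _,f in F],0)
aa=np.linspace(-.35,.35,141); uu=np.array([proj(c,P+395*(np.sin(a)*EX-np.cos(a)*EZ))[0,0] for a in aa])
T,A=[],[]
for t,f in F:
    m=np.zeros((400,640),np.uint8); m[150:215,303:400]=(np.abs(f-med).max(2)>28)[150:215,303:400]
    k,lab,st,_=cv2.connectedComponentsWithStats(m); i=1+np.argmax(st[1:,4]); ys,xs=np.nonzero(lab==i); b=ys.max()
    if b>195: T.append(t); A.append(np.interp(xs[ys>=b-1].mean(),uu,aa))
T,A=np.array(T),np.array(A); best=None
for w in np.arange(5.1,6.0,.01):
    M=np.c_[np.sin(w*T),np.cos(w*T),np.ones_like(T)]; s=np.linalg.lstsq(M,A,rcond=None)[0]; e=np.sum((M@s-A)**2)
    if best is None or e<best[0]: best=(e,w,s)
e,w,s=best; amp=np.hypot(s[0],s[1]); ph=np.arctan2(s[1],s[0])
print("n",len(T),"rms",np.sqrt(e/len(T)),"w",w,"amp",amp,"off",s[2])
xend=322*np.tan(s[2]+amp)+6.5-8
now=env.read_t(); k=np.arange(-50,500); tm=(-np.pi/2-ph+2*np.pi*k)/w; t0=tm[tm>now+.15][0]
env.sleep(t0-now); D=np.pi/w
ts=env.read_t(); env.servo_line(tcp(xend,322),feed=(xend+95)/D); te=env.read_t()
print("xend",xend,"start err",ts-t0,"dur",te-ts,"half period",D)
for i in range(6):
    print(round(env.read_t()-te,2),(env.read_contact_force()-f0).round(1)@np.c_[EX,EY,EZ].round(3)); env.sleep(.2)
hit=env.servo_line(tcp(135,322),feed=18,force_limit=5.0)
p=env.read_eef_pos(); x=(p-tcp(0,322))@EX
print("hit",hit,env.read_t(),"x",x,"angle",np.arctan2(x-6.5,322))
for i in range(6):
    print(((env.read_contact_force()-f0)@np.c_[EX,EY,EZ]).round(2), ((env.read_eef_pos()-tcp(0,322))@np.c_[EX,EY,EZ]).round(1)); env.sleep(.2)
np.save("f0.npy",f0)
d=env.get_image("side"); cv2.imwrite("pics/s2.png",d["frame"])
d2=env.get_image("scene"); cv2.imwrite("pics/c2.png",d2["frame"])
cv2.imwrite("pics/p2.png",np.hstack([cv2.resize(d["frame"][80:280,260:460],(400,400),interpolation=2),cv2.resize(d2["frame"][60:300,210:410],(400,480),interpolation=2)[:400]]))
E
python3 app.py
```

```text
dur 0.6499999999999986 nominal .5
n 26 rms 0.0012707629671063953 w 5.689999999999987 amp 0.12708430023866632 off -0.03727468469761823
xend 27.496698361708845 start err 0.0026713559297490974 dur 0.7000000000000011 half period 0.5521252466765906
0.0 [-0.972  -0.3088  0.2   ]
0.2 [-0.9504 -1.4132 -0.1   ]
0.4 [-0.442 -0.552  0.1  ]
0.6 [-0.6848 -0.1764 -1.    ]
0.8 [ 0.033  -0.2982 -0.8   ]
1.0 [-0.4864 -1.06    0.2   ]
hit True 17.8083 x 84.292920092878 angle 0.23705059980201684
[-4.14 -0.49  1.59] [84.3  0.  -0.8]
[-3.48 -0.99  1.01] [84.1  0.1 -1.1]
[-3.65 -1.2   1.23] [84.2  0.1 -1.1]
[-3.34 -0.61  1.6 ] [84.2  0.1 -1.1]
[-3.45 -1.42  0.91] [84.2  0.1 -1.1]
[-3.77  0.08  0.11] [84.2  0.1 -1.1]
```

View pics/p2.png

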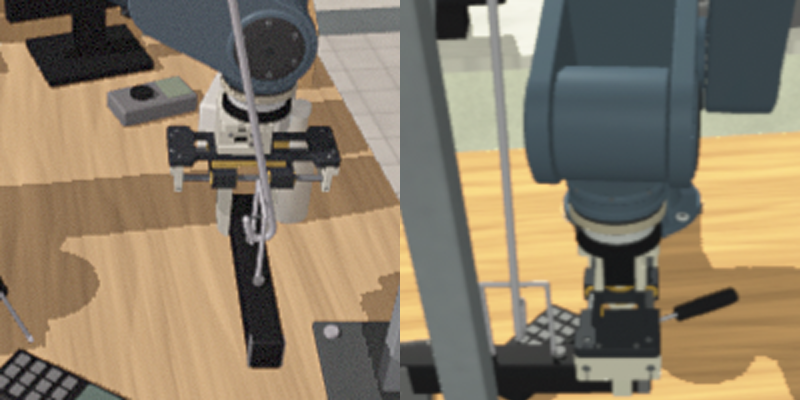

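Side and scene show the bar resting on the shank about 50 mm above the seat, laterally centred (shank near the middle of the bar). The press reads about 3.5 N, so I'll firm it to about 5.5 N, hold, ease and slide.

```bash
cat >slide.py <<'E'
from workcell import env
from h import *
f0=np.load("f0.npy"); M=np.c_[EX,EY,EZ]
def F(n=6):
    r=[]
    for i in range(n): r.append((env.read_contact_force()-f0)@M); env.sleep(.03)
    return np.mean(r,0).round(2)
def X(): 
    v=(env.read_eef_pos()-tcp(0,0))@M; return v[0],-v[2]
cx,cz=X(); cz=cz-1
x=cx
while True:
    f=F(); print("press",round(x,1),f)
    if -f[0]>5.3 or x>cx+4: break
    x+=.6; env.servo_line(tcp(x,322),feed=10)
env.sleep(1.3); print("held",F(),X(),env.read_t())
x,dep=X(); a=np.arctan2(x-1.5-6.5,dep)-.002  # stop angle less compression
env.servo_line(tcp(x-3,322),feed=10); print("eased",F(),X())
def loc(lx,r,a): return r*np.sin(a)+lx*np.cos(a), r*np.cos(a)-lx*np.sin(a)
ae=np.arctan2(x-3-6.5,dep); print("angle",a,ae)
for lz in (40,32,26,20,14,8):
    xx,dd=loc(6.5,384.5-lz,ae)
    h=env.servo_line(tcp(xx,dd-1),feed=20,force_limit=8); print(lz,h,F(),np.round(X(),1))
    if h: break
ims=[env.get_image(n) for n in("side","scene")]
cv2.imwrite("pics/p3.png",np.hstack([cv2.resize(ims[0]["frame"][130:250,320:440],(400,400),interpolation=2),cv2.resize(ims[1]["frame"][150:270,210:330],(400,400),interpolation=2)]))
print(env.read_t())
E
python3 slide.py
```

```text
press 84.2 [-4.05 -0.68  1.01]
press 84.8 [-5.5  -0.08 -2.21]
held [-5.32 -0.16 -2.66] (np.float64(84.43681787746057), np.float64(322.58042527139924)) 21.2833
eased [-0.77 -0.46 -0.26] (np.float64(81.5393004517567), np.float64(321.8898827484077))
angle 0.23066317177720602 0.22825580445664614
40 False [-0.26 -0.47 -0.58] [ 84.3 333. ]
32 False [-0.33 -0.18 -0.41] [ 86.1 340.8]
26 False [-0.45 -0.87  0.72] [ 87.5 346.7]
20 False [-0.33 -0.1  -0.82] [ 88.8 352.7]
14 False [-0.05 -0.39 -1.17] [ 90.1 358.6]
8 False [-0.87 -0.51 -0.53] [ 91.5 364.2]
26.3417
```

View pics/p3.png

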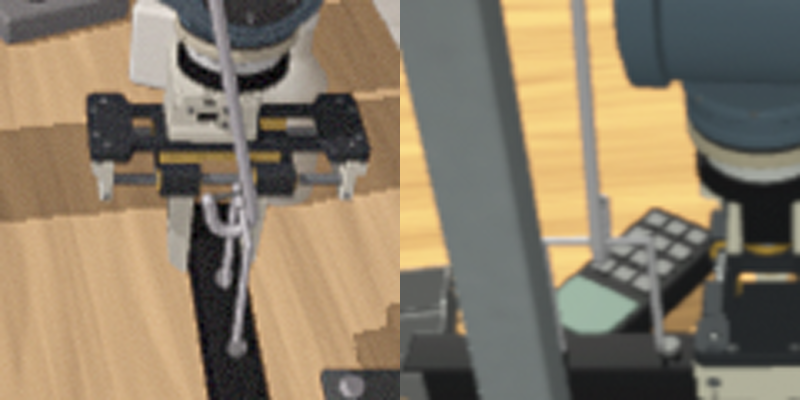

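Side crop shows the nose at about (207,205) with the bar near the shank. Scene crop shows the bar level at row 242 (full image about (253–285,222)) and the hook bottom at row about 262. I'll compare these with projections.

```bash
python3 - <<'E'
from workcell import env
from h import *
import pickle
C={n:cam(pickle.load(open(n+"1.pkl","rb"))) for n in("side","scene")}
p=env.read_eef_pos(); b=p+EX*OFF[0]+EY*OFF[1]+EZ*OFF[2]
o={"side":(320,130),"scene":(210,150)}
for n in C:
    f=lambda X:((proj(C[n],X)-o[n])*400/120).round(0).tolist()
    print(n,"bar ends",f([b-30*EY,b+30*EY]))
    for a in(.22,.228,.24):
        H=lambda x,z:P+x*(np.cos(a)*EX+np.sin(a)*EZ)+(384.5-z)*(np.sin(a)*EX-np.cos(a)*EZ)
        print(a,"bottom -10.5",f(H(0,-10.5)),"nose top",f(H(-13,26.5)),"shank z54",f(H(13,54.5)),"tongue end",f(H(9,24)), "shank 8",f(H(13,8)))
E
```

```text
side bar ends [[247.0, 244.0], [235.0, 186.0]]
0.22 bottom -10.5 [[230.0, 240.0]] nose top [[202.0, 200.0]] shank z54 [[237.0, 158.0]] tongue end [[237.0, 197.0]] shank 8 [[246.0, 215.0]]
0.228 bottom -10.5 [[235.0, 239.0]] nose top [[206.0, 199.0]] shank z54 [[241.0, 157.0]] tongue end [[241.0, 196.0]] shank 8 [[251.0, 214.0]]
0.24 bottom -10.5 [[242.0, 238.0]] nose top [[213.0, 198.0]] shank z54 [[248.0, 156.0]] tongue end [[248.0, 194.0]] shank 8 [[258.0, 212.0]]
scene bar ends [[145.0, 238.0], [252.0, 237.0]]
0.22 bottom -10.5 [[204.0, 260.0]] nose top [[202.0, 192.0]] shank z54 [[192.0, 166.0]] tongue end [[197.0, 213.0]] shank 8 [[198.0, 242.0]]
0.228 bottom -10.5 [[203.0, 263.0]] nose top [[202.0, 195.0]] shank z54 [[191.0, 168.0]] tongue end [[196.0, 215.0]] shank 8 [[197.0, 244.0]]
0.24 bottom -10.5 [[202.0, 267.0]] nose top [[201.0, 198.0]] shank z54 [[190.0, 170.0]] tongue end [[195.0, 219.0]] shank 8 [[196.0, 248.0]]
```

The projections agree: the bar is inside the hook near z≈8. Now the last leg home.

```bash
cat >home.py <<'E'
from workcell import env
from h import *
f0=np.load("f0.npy"); M=np.c_[EX,EY,EZ]
def F(n=6):
    r=[]
    for i in range(n): r.append((env.read_contact_force()-f0)@M); env.sleep(.03)
    return np.mean(r,0).round(2)
def X():
    v=(env.read_eef_pos()-tcp(0,0))@M; return np.round([v[0],-v[2]],1)
def loc(lx,r,a): return r*np.sin(a)+lx*np.cos(a), r*np.cos(a)-lx*np.sin(a)
a=.228
for lx,lz in ((5,4),(2.5,1),(0,-1),(0,-3),(0,-5)):
    xx,dd=loc(lx,384.5-lz,a)
    h=env.servo_line(tcp(xx,dd-1),feed=15,force_limit=6); f=F(); print(lx,lz,h,f,X(),np.round([xx,dd],1))
    if h or f[2]>4: break
env.sleep(.3); print(F(),env.read_t())
ims=[env.get_image(n) for n in("side","scene")]
cv2.imwrite("pics/p4.png",np.hstack([cv2.resize(ims[0]["frame"][150:230,340:420],(400,400),interpolation=2),cv2.resize(ims[1]["frame"][180:260,230:310],(400,400),interpolation=2)]))
p=env.read_eef_pos(); b=p+EX*OFF[0]+EY*OFF[1]+EZ*OFF[2]
for d,o in zip(ims,((340,150),(230,180))):
    for lab,Q in(("bar",[b-30*EY,b,b+30*EY]),("hook bot, nose",[P+z*(np.sin(a)*EX-np.cos(a)*EZ)+x*(np.cos(a)*EX+np.sin(a)*EZ) for x,z in((0,391),(-13,358))])):
        print(lab,((proj(cam(d),Q)-o)*5).round(0).tolist())
E
python3 home.py
```

```text
5 4 False [-0.06 -0.58  0.  ] [ 90.9 368.5] [ 90.9 369.5]
2.5 1 True [-1.96 -0.52  6.71] [ 89.  371.9] [ 89.1 373. ]
[-2.48 -0.49  6.97] 27.9917
bar [[263.0, 281.0], [254.0, 236.0], [246.0, 193.0]]
hook bot, nose [[251.0, 252.0], [210.0, 198.0]]
bar [[121.0, 219.0], [201.0, 218.0], [280.0, 218.0]]
hook bot, nose [[204.0, 235.0], [202.0, 142.0]]
```

View pics/p4.png

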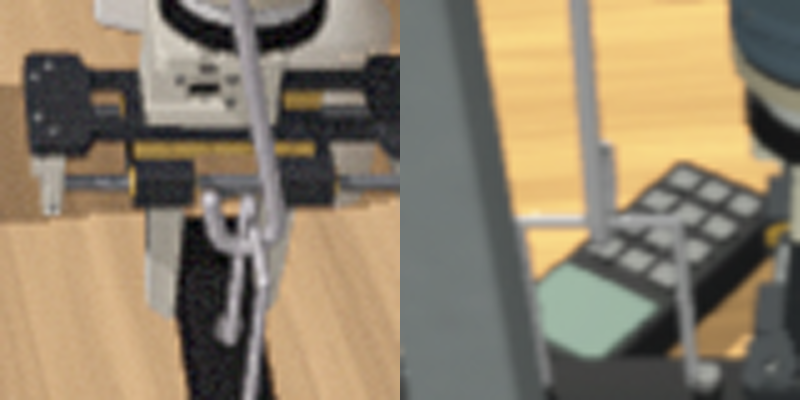

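Fz rises sharply to about 7 N at nominal z≈1. Scene crop has the bar at row 219, well below the nose top (142) and just above the hook bottom (240). It is home, so I'll unload slightly and lead it back to plumb along the arc.

```bash
cat >back.py <<'E'
from workcell import env
from h import *
f0=np.load("f0.npy"); M=np.c_[EX,EY,EZ]
def F(n=6):
    r=[]
    for i in range(n): r.append((env.read_contact_force()-f0)@M); env.sleep(.03)
    return np.mean(r,0).round(2)
def X():
    v=(env.read_eef_pos()-tcp(0,0))@M; return np.round([v[0],-v[2]],1)
r=380.8
for a in (.232,.19,.15,.11,.075,.045,.02,0):
    h=env.servo_line(tcp(r*np.sin(a),r*np.cos(a)),feed=50,force_limit=8); f=F(4); print(a,h,f,X())
    if h: break
    if f[2]>4: r-=.6
env.sleep(.5); print(F(),env.read_t())
# settle bar gently on the bottom of the hook
x,d=0,r
while F()[2]<2.5 and d<r+7:
    d+=.5; env.servo_line(tcp(0,d),feed=10)
print("seated",d,F(10),X(),env.read_t())
ims=[env.get_image(n) for n in("side","scene")]
cv2.imwrite("pics/p5.png",np.hstack([cv2.resize(ims[0]["frame"][120:280,260:420],(400,400),interpolation=2),cv2.resize(ims[1]["frame"][100:260,210:370],(400,400),interpolation=2)]))
E
python3 back.py
```

```text
0.232 False [-1.17 -0.42  1.54] [ 87.5 370.8]
0.19 False [0.37 0.07 0.68] [ 72.1 373.9]
0.15 False [-0.   -0.09 -0.07] [ 57.1 376.5]
0.11 False [-0.35 -0.79  0.01] [ 41.9 378.4]
0.075 False [ 0.1  -0.39 -0.07] [ 28.7 379.7]
0.045 False [ 0.1  -0.46 -0.01] [ 17.2 380.4]
0.02 False [ 0.01 -0.9  -0.47] [  7.7 380.6]
0 False [-0.22 -0.65 -0.35] [1.000e-01 3.807e+02]
[-0.3   0.05 -0.05] 32.925
seated 382.3 [-0.34 -0.67  4.42] [1.000e-01 3.822e+02] 34.8083
```

View pics/p5.png

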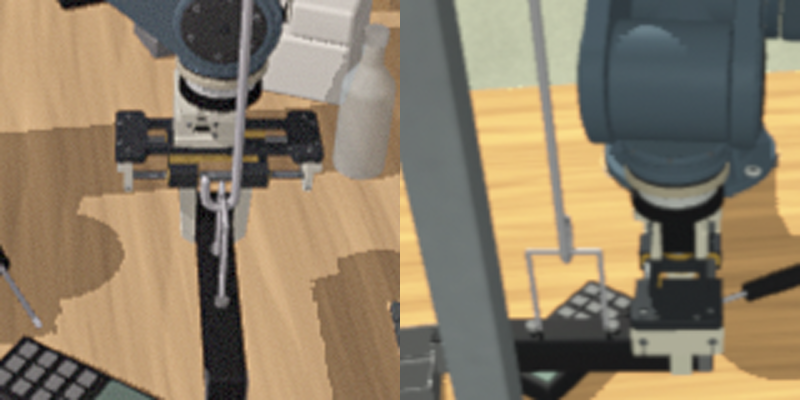

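Both views show the bar in the hook bottom at plumb, shank at mid-bar and lamp level. I'll trim the load to about the lamp's weight, then release and rise.

```bash
cat >rel.py <<'E'
from workcell import env
from h import *
f0=np.load("f0.npy"); M=np.c_[EX,EY,EZ]
def F(n=10):
    r=[]
    for i in range(n): r.append((env.read_contact_force()-f0)@M); env.sleep(.03)
    return np.mean(r,0).round(2)
env.servo_line(tcp(0,381.8),feed=5); print(F())
env.grip(36,5); env.grip(40); env.sleep(.5); env.grip(75); env.sleep(.5)
print("open",env.read_width(),F())
p=env.read_eef_pos(); h=env.servo_line(p+[0,0,75],feed=60,force_limit=6); print("up",h,F())
if not h:
    env.servo_line(p+[0,0,75]+150*EY-60*EX,feed=120)
env.sleep(1); print(env.read_t())
S=[env.get_image("side")["frame"] for i in range(12)]
d=env.get_image("scene")["frame"]
dif=np.max(S,0)-np.min(S,0)
print("moving px",(dif[120:330,260:440].max(2)>40).sum())
cv2.imwrite("pics/p6.png",np.hstack([cv2.resize(S[-1][120:320,260:420],(320,400),interpolation=2),cv2.resize(dif[120:320,260:420],(160,400)),cv2.resize(d[100:260,210:330],(300,400),interpolation=2)]))
E
python3 rel.py
```

```text
[-0.25 -0.72  2.03]
open 74.93123523381574 [-0.23 -0.43  1.75]
up False [ 0.17 -0.67  1.64]
42.425
moving px 879
```

View pics/p6.png

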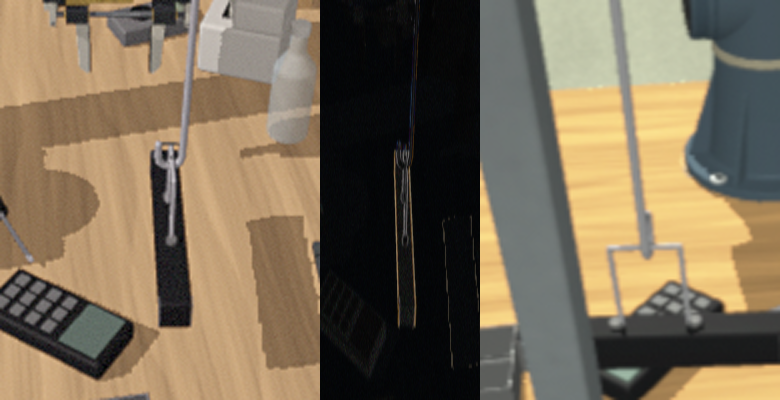

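The light hangs level with its bar in the hook bottom and the gripper clear. Motion is about 1–2 px over 0.6 s (around 10 mm/s), so I'm handing in.

```bash
python3 -c "
from workcell import env
env.sleep(1); print(env.read_t()); print(env.hand_in())"
```

```text
44.075
the job is handed in; nothing more can be done
None
```

The work light is hanging on the hook by its bail, and I handed the job in at 44.1 s; no verdict is reported.

- **Grasp and stilling the hook:** I gripped the light near its +y end. I timed the approach to the swing and laid the bar on the shank about 50 mm above the seat. I then pressed the hook on its stop, which I found at about 0.23 rad, at 3.5 N and then 5.3 N for over 1.3 s.
- **Seating and release:** I eased the press and slid the bar down the shank. It bottomed out with about 7 N of upward force at nominal z ≈ +1 mm. I led it back to plumb, trimmed the load to about 2 N (roughly the lamp's weight), opened the gripper and withdrew.

**Last checks:**
- The pictures show the bar in the bottom of the hook, the shank at mid-bar, and the light level. It was moving by only a pixel or two over 0.6 s, about 10 mm/s.
- The gripper is well clear, and the keypad and bottle look undisturbed. I did not measure whether any bystander moved.

**Did not quite agree:**
- **Tongue:** I saw no clear 3–4 N tongue force during the slide. My sampled readings stayed near 1 N, so passing the tongue is judged from the geometry in the pictures and the hard stop at the bottom.
- **Height:** The bar seated about 2–3 mm higher than my fitted pivot predicted, close to the stated calibration error.

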